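# Fill the seam-check sample tray with the sealed tins

## Task

Collect the four sealed tins for the seam check on the yellow sample tray: stand each one upright, lid up and flat on the floor of the one grey holder made for its shape and size (tall can in the deep cup, wide can in the large shallow cup, small can in the small cup, rectangular tin in the rectangular holder). Leave the two opened, empty cans standing where they are.

Things in the scene. Friction and masses are not known exactly. Their poses are not given: they have to be found in the camera images.
- tall_can: Sealed tall can, 54 mm diameter, 76 mm high, closed lid with pull tab. Plain bare metal. Origin: centre of the underside; z up along its axis. Stands upright at the start.
- wide_can: Sealed wide low can, 68 mm diameter, 36 mm high, closed lid with pull tab. Plain bare metal. Origin: centre of the underside; z up along its axis. Stands upright at the start.
- small_can: Sealed small can, 40 mm diameter, 45 mm high, closed lid with pull tab. Plain bare metal. Origin: centre of the underside; z up along its axis. Stands upright at the start.
- flat_tin: Sealed flat rectangular tin with rounded corners, 104 mm (its x) by 60 mm (its y), 24 mm high, pull tab on the lid. Plain bare metal. Origin: centre of the underside, z up.
- open_tall: Opened empty can without lid, its dark inside seen from above; 54 mm diameter, 76 mm high like the tall can. Does not belong on the tray; stays where it is. Plain bare metal. Origin: centre of the underside; z up along its axis. Stands upright at the start.
- open_wide: Opened empty can without lid, its dark inside seen from above; 68 mm diameter, 36 mm high like the wide can. Does not belong on the tray; stays where it is. Plain bare metal. Origin: centre of the underside; z up along its axis. Stands upright at the start.
- tall_holder: Holder for the tall can: grey round deep cup, 70 mm inside diameter, 78 mm outside, rim 28 mm above its origin, floor 3 mm above its origin, 7 mm above the table. Fixed on the yellow tray; the four form a 131 x 115 mm grid, order varies. Origin: centre of the underside, z up.
- wide_holder: Holder for the wide can: largest grey round shallow cup, 84 mm inside diameter, 92 mm outside, rim 9 mm above its origin, floor 3 mm above its origin, 7 mm above the table. Fixed on the yellow tray; the four form a 131 x 115 mm grid, order varies. Origin: centre of the underside, z up.
- small_holder: Holder for the small can: smallest grey round shallow cup, 56 mm inside diameter, 64 mm outside, rim 9 mm above its origin, floor 3 mm above its origin, 7 mm above the table. Fixed on the yellow tray; the four form a 131 x 115 mm grid, order varies. Origin: centre of the underside, z up.
- tin_holder: Holder for the rectangular tin: grey, shallow, inside 120 mm (its x) by 76 mm (its y), walls 3 mm, rim 9 mm above its origin, floor 3 mm above its origin, 7 mm above the table. Either way round fits. Fixed on the yellow tray; the four form a 131 x 115 mm grid, order varies. Origin: centre of the underside, z up. Yellow tray: 272 (x) by 242 mm, rim 12 mm high.
Mind the look-alikes: they are no part of the job. Leave any orange look-alike of the tall_can alone.

How it is judged:
At the end, for the whole second after the job is handed in: Each sealed tin stands in its own holder: centre within 12 mm of the holder's centre, underside no more than 7 mm above the holder's origin (on its floor), tilted less than 0.1 rad, at rest (under 0.02 m/s and 0.3 rad/s); the two open cans are upright within 30 mm of where they began (horizontal distance between tall_can and tall_holder below 0.012 m and z of tall_can in the frame of tall_holder below 0.007 m and angle between each of tall_can, wide_can, small_can, flat_tin's own z axis and vertical below 0.1 rad and linear speed of each of tall_can, wide_can, small_can, flat_tin below 0.02 m/s and angular speed of each of tall_can, wide_can, small_can, flat_tin below 0.3 rad/s and horizontal distance between wide_can and wide_holder below 0.012 m and z of wide_can in the frame of wide_holder below 0.007 m and horizontal distance between small_can and small_holder below 0.012 m and z of small_can in the frame of small_holder below 0.007 m and horizontal distance between flat_tin and tin_holder below 0.012 m and z of flat_tin in the frame of tin_holder below 0.007 m and not (distance of open_tall from where it was at the start of the episode above 0.03 m or angle between open_tall's own z axis and vertical above 0.3 rad) and not (distance of open_wide from where it was at the start of the episode above 0.03 m or angle between open_wide's own z axis and vertical above 0.3 rad)); the robot touches nothing.
It fails at once if the open tall can is shifted by more than 30 mm or tipped (distance of open_tall from where it was at the start of the episode above 0.03 m or angle between open_tall's own z axis and vertical above 0.3 rad).
It fails at once if the open wide can is shifted by more than 30 mm or tipped (distance of open_wide from where it was at the start of the episode above 0.03 m or angle between open_wide's own z axis and vertical above 0.3 rad).
It also fails if it takes over 112 s, if anything falls off the work surface, if the arm or the gripper's body presses on something with over 40 N, if the wrist force passes 120 N, or if a joint passes its speed limit or range.

## Robot

A 7-joint arm with a two-finger parallel gripper is mounted at the origin on the work surface. World frame = base frame: x ahead of the robot, y to its left, z up, the work surface at z = 0. Lengths are in m, angles in rad, forces in N, time in s.
With the tool pointing down it reaches from about 0.4 to 0.85 m from the base axis. Payload 10.4 kg.
Tool frame: the origin (TCP) lies between the finger pads; the fingertips stand 22 mm ahead of it and the grasp point (between the pads) lies 3 mm ahead of it (r.nose_length is the distance from the TCP to the fingertips, in m); z points along the fingers, y is the line along which they close (so a half turn about z gives the same grasp; the last joint's range is limited). The gripper opens to 87 mm and grips with 3 to 60 N. Pads are 19 mm wide; open, the fingers measure 117 mm over their backs; the gripper's body (75 mm by 190 mm) begins 51 mm behind the grasp point.
Start: joints at [1.323, 0.332, -0.065, 1.46, 0.022, 1.35, -0.088], TCP at [0.139, -0.609, 0.245] pointing down, gripper open.
Joint ranges: [-2.6, 2.6], [-0.5, 2.12], [-1.47, 1.34], [0.16, 2.42], [-1.27, 4.41], [0.06, 2.06], [-2.6, 2.6]. Speed limits (rad/s): [2.22, 2.22, 2.79, 2.79, 3.14, 3.14, 3.14].

## Interface

Orientations are given as a unit quaternion [x, y, z, w].
In Python, from bench import readout, cams, r gives the robot as it stands. The module is installed in compiled form; this text tells all that it offers.
- The arm moves only by the tool step_arm, never from a script. Its argument "deltas" is a list that holds one entry, the list of rows, each a list of 7 numbers: the turn, a rotation vector about the tool's x, y, z in rad, then the shift along the tool's x, y, z in m, then the opening in per cent of the stroke, from 0 (shut) to 100 (fully open). A call has 1 to 20 rows; each row is the pose to reach, as a shift and turn from the pose commanded when the call began, along the tool's axes at that moment; what a row does not reach only later rows make up. A row lasts 1/8 s, in which the tool goes at most 62.5 mm and 10.7 degrees, less where a joint would pass 70% of its speed; a pose out of reach is approached as far as the arm can. A call with a gripper value outside its range is refused whole. The fingers move at their own pace and stop on an object; "squeeze" is the grip in N (left out, the last holds). Time passes only in rows, so rows that repeat a pose let the fingers close. It gives the time, the measured TCP pose, the force, the opening and the grip force at its end, in the units of the state.
- readout.read_state(): the state, without advancing time (a new reading comes with each control period).
- cams.camera(name): name is "scene" or "side" or "wrist"; returns a dict with "img" (480x640x3 uint8, red, green, blue), "fx", "fy", "cx", "cy" (pixels), "origin" and "rotation" of the camera in the world; the wrist camera has in their place "T_tool_cam" (4x4, takes a point from camera to tool coordinates, whose origin is the TCP and whose axes are the flange's). Camera axes: x right, y up, looking along -z (the intrinsics and any distortion apply to the point x, -y, -z); pixel columns grow to the right and rows downward; lengths in m; the calibration is good to about 2 mm. A picture is of the moment at which its call begins: read the wrist's pose just before it. There is no depth.
- r.close_job(): hands the job in; it is judged then, once.
The state is a dict: "time": time; "joint_positions": joint angles; "joint_vel": joint speeds; "joint_torque": joint torques, N m; "ee_pos": TCP position; "eef_rot": TCP orientation; "ft_force": force on the tool from outside, world axes, zero at the start; "torque": the same for the moment, N m; "width": finger opening in m; "grip_force": force on a finger pad.
Only numpy, scipy, OpenCV 4.12 (cv2) and the standard library are available. Lean on these libraries where they do the work, as an engineer would, in place of code of your own. Each camera call takes 0.05 s, during which the arm holds its last target. There are 200 camera calls.

## Working session

There is one attempt and no reset: what is moved stays moved. The work goes in short steps, Python scripts to look and compute and a tool call to move; the robot and the scene stay as the last step left them, time stands still between calls to the robot, and variables do not carry over. Pictures are saved under pics/ and viewed, at most 14 in all, crops included, and the job is handed in when it is done.

Besides the shell and the picture viewer there is one more tool, called as a command line: name --argument value ..., lists and objects as JSON in quotes. step_arm: Moves the arm, as the interface text tells. Its arguments: {"type":"object","properties":{"deltas":{"type":"array"},"squeeze":{"type":"number"}},"required":["deltas"]}

```bash
mkdir -p pics
python3 - <<'E'
from bench import readout, cams, r
import cv2
s=readout.read_state();print(s)
for n in ["scene","side","wrist"]:
    c=cams.camera(n);cv2.imwrite(f"pics/{n}0.png",c["img"][:,:,::-1])
    print(n,{k:v for k,v in c.items() if k!="img"})
print(r.nose_length)
E
```

```text
{'time': 0.0, 'joint_positions': array([ 1.323394  ,  0.33290661, -0.06467225,  1.46093968,  0.02161578,
        1.34991464, -0.08849952]), 'joint_vel': array([-0.00113028, -0.00068482, -0.0002289 ,  0.00055379, -0.00100618,
        0.00064567,  0.00107149]), 'joint_torque': array([-5.72412773e-04, -6.23252821e+01,  2.44193774e-02, -3.89898384e+01,
       -6.14188076e-02,  3.97506205e-02,  1.48366726e-04]), 'ee_pos': array([ 0.13921474, -0.60892815,  0.24373295]), 'eef_rot': array([ 9.93689442e-01,  1.12163945e-01, -1.28432768e-04, -7.24969223e-04]), 'ft_force': array([0.01259718, 0.12589849, 0.3619694 ]), 'torque': array([0.03232666, 0.0221961 , 0.01530164]), 'grip_force': 0.0, 'width': 0.08708376236956812}
scene {'fx': 457.57702136939025, 'fy': 457.57702136939025, 'cx': 319.58982750290943, 'cy': 240.24180917701634, 'origin': array([ 0.94040713, -0.72472086,  0.76164433]), 'rotation': array([0.38724195, 0.12109527, 0.29363204, 0.8655402 ])}
side {'fx': 558.5413418144545, 'fy': 558.5413418144545, 'cx': 323.59438297601724, 'cy': 244.9265895921925, 'origin': array([-0.08272283,  0.70563947,  0.80246434]), 'rotation': array([-0.13408691,  0.40670075,  0.86043215, -0.27617334])}
wrist {'fx': 344.36429266608417, 'fy': 344.36429266608417, 'cx': 317.84104071284696, 'cy': 246.47571838082933, 'T_tool_cam': array([[ 2.37147300e-04,  9.57977275e-01,  2.86844006e-01,
         7.85409881e-02],
       [ 9.99999847e-01, -8.39542244e-05, -5.46363254e-04,
         8.55788795e-04],
       [-4.99321815e-04,  2.86844091e-01, -9.57977149e-01,
        -1.39988593e-01],
       [ 0.00000000e+00,  0.00000000e+00,  0.00000000e+00,
         1.00000000e+00]])}
0.022
```

View pics/scene0.png

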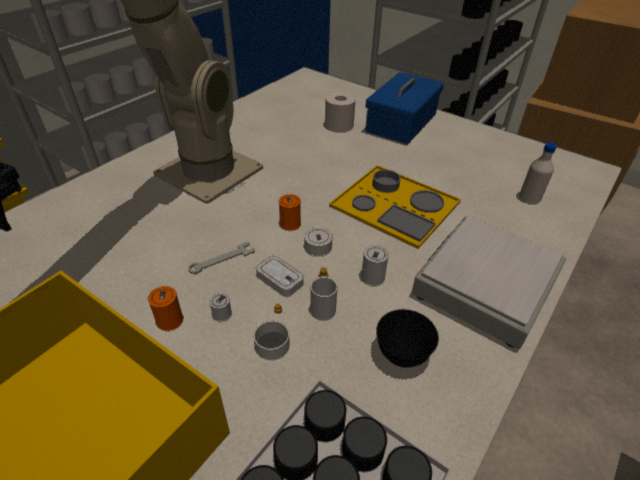

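View pics/side0.png

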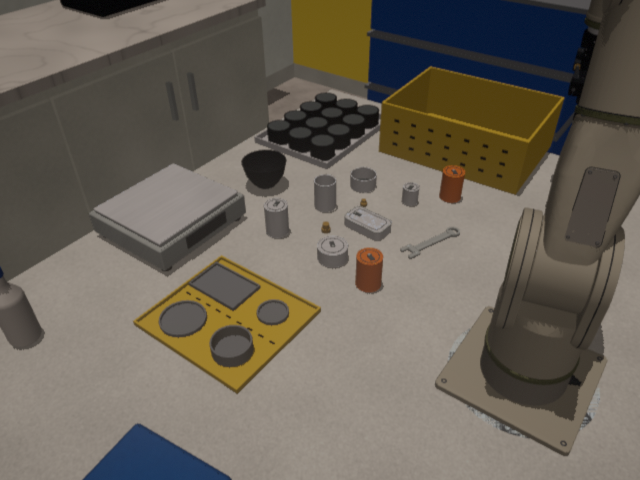

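Scene view: the sealed tall can with a lid is at (375,265) and the open tall can is at (323,298). The sealed wide can is at (318,241) and the open wide can at (271,340). The small can is at (221,307) and the tin at (280,275). Both orange look-alikes, at (290,212) and (166,308), stay put. On the tray, the deep cup is at (386,181), the large shallow cup at (427,202), the small cup at (364,203) and the rectangular holder at (407,221). Next I'll compute positions from both cameras and check them with outlines drawn on enlarged crops.

```bash
cat > h.py <<'E'
import numpy as np, cv2
from scipy.spatial.transform import Rotation as R
def cam_pose(c, st=None):
    if "origin" in c: return np.array(c["origin"]), R.from_quat(c["rotation"]).as_matrix()
    T=np.eye(4);T[:3,:3]=R.from_quat(st["eef_rot"]).as_matrix();T[:3,3]=st["ee_pos"];T=T@c["T_tool_cam"]
    return T[:3,3],T[:3,:3]
def ray(c,uv,z,st=None):
    o,M=cam_pose(c,st);d=M@np.array([(uv[0]-c["cx"])/c["fx"],-(uv[1]-c["cy"])/c["fy"],-1.])
    return o+d*(z-o[2])/d[2]
def proj(c,P,st=None):
    o,M=cam_pose(c,st);p=(np.atleast_2d(P)-o)@M
    return np.c_[c["cx"]+c["fx"]*p[:,0]/-p[:,2],c["cy"]-c["fy"]*p[:,1]/-p[:,2]]
a=np.linspace(0,2*np.pi,60)
def circ(x,y,z,d): return np.c_[x+d/2*np.cos(a),y+d/2*np.sin(a),0*a+z]
def rect(x,y,z,l,w,yaw):
    q=np.array([[l,w],[-l,w],[-l,-w],[l,-w],[l,w]])/2;c,s=np.cos(yaw),np.sin(yaw)
    return np.c_[x+q[:,0]*c-q[:,1]*s,y+q[:,0]*s+q[:,1]*c,0*q[:,0]+z]
def overlay(c,curves,box,k,name,st=None):
    x0,y0,x1,y1=box;im=cv2.resize(c["img"][y0:y1,x0:x1,::-1],None,fx=k,fy=k,interpolation=cv2.INTER_CUBIC)
    for P in curves:
        q=(proj(c,P,st)-[x0,y0]+.5)*k; cv2.polylines(im,[np.int32(np.round(q))],False,(0,255,0),1)
    cv2.imwrite(name,im)
E
python3 - <<'E'
from h import *; from bench import cams
S,D=cams.camera("scene"),cams.camera("side")
for n,z,a1,b in [("tall",.076,(375,253),(276,205)),("wide",.036,(318,236),(332,245)),("small",.045,(221,300),(410,187)),("tin",.024,(280,271),(367,219)),
 ("otall",.076,(323,285),(325,181)),("owide",.036,(271,333),(363,174)),
 ("tallH",.032,(386,177),(231,340)),("wideH",.013,(427,202),(183,318)),("smallH",.013,(364,203),(273,312)),("tinH",.013,(407,221),(225,285)),
 ("tray a",.012,(378,168),(238,380)),("tray b",.012,(460,202),(137,321)),("tray c",.012,(418,241),(222,260)),("tray d",.012,(331,204),(319,311)),
 ("tinc1",.024,(257,268),(345,219)),("tinc2",.024,(303,275),(390,222))]:
    print(n,ray(S,a1,z).round(4),ray(D,b,z).round(4))
E
```

```text
tall [ 0.6133 -0.0708  0.076 ] [ 0.6102 -0.0656  0.076 ]
wide [ 0.4555 -0.0667  0.036 ] [ 0.4535 -0.0622  0.036 ]
small [ 0.4249 -0.3526  0.045 ] [ 0.4203 -0.347   0.045 ]
tin [ 0.4519 -0.2021  0.024 ] [ 0.4503 -0.1997  0.024 ]
otall [ 0.5801 -0.2153  0.076 ] [ 0.5778 -0.2099  0.076 ]
owide [ 0.5544 -0.347   0.036 ] [ 0.5538 -0.3432  0.036 ]
tallH [0.4522 0.2549 0.032 ] [0.4494 0.2609 0.032 ]
wideH [0.5884 0.2469 0.013 ] [0.5762 0.2628 0.013 ]
smallH [0.4567 0.137  0.013 ] [0.4449 0.1498 0.013 ]
tinH [0.585  0.1419 0.013 ] [0.5744 0.1482 0.013 ]
tray a [0.3958 0.3076 0.012 ] [0.3911 0.3089 0.012 ]
tray b [0.6587 0.3042 0.012 ] [0.6434 0.3191 0.012 ]
tray c [0.6435 0.0919 0.012 ] [0.6352 0.0936 0.012 ]
tray d [0.3889 0.0794 0.012 ] [0.374 0.095 0.012]
tinc1 [ 0.4052 -0.2267  0.024 ] [ 0.4922 -0.1701  0.024 ]
tinc2 [ 0.5    -0.1801  0.024 ] [ 0.4007 -0.2206  0.024 ]
```

Run:
```python
from h import *; from bench import cams
S,D=cams.camera("scene"),cams.camera("side")
C=[circ(.612,-.068,.076,.054),circ(.612,-.068,0,.054),circ(.4545,-.0645,.036,.068),circ(.4545,-.0645,0,.068),circ(.4225,-.350,.045,.04),circ(.4225,-.35,0,.04),
rect(.451,-.201,.024,.104,.06,.50),rect(.451,-.201,0,.104,.06,.50),circ(.579,-.2125,.076,.054),circ(.579,-.2125,0,.054),circ(.554,-.345,.036,.068)]
g=np.array([.5155,.2005]);th=0.0
Rm=np.array([[np.cos(th),-np.sin(th)],[np.sin(th),np.cos(th)]])
H=lambda i,j:(g+Rm@np.array([i*.0655,j*.0575]))
C+=[circ(*H(-1,1),.032,.078),circ(*H(1,1),.013,.092),circ(*H(-1,-1),.013,.064),rect(*H(1,-1),.013,.126,.082,th),rect(*g,.016,.272,.242,th)]
overlay(S,C,(200,160,470,362),2.96,"pics/s1.png")
overlay(D,C,(130,150,430,375),2.66,"pics/d1.png")
```

```text
(no output)
```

View pics/s1.png

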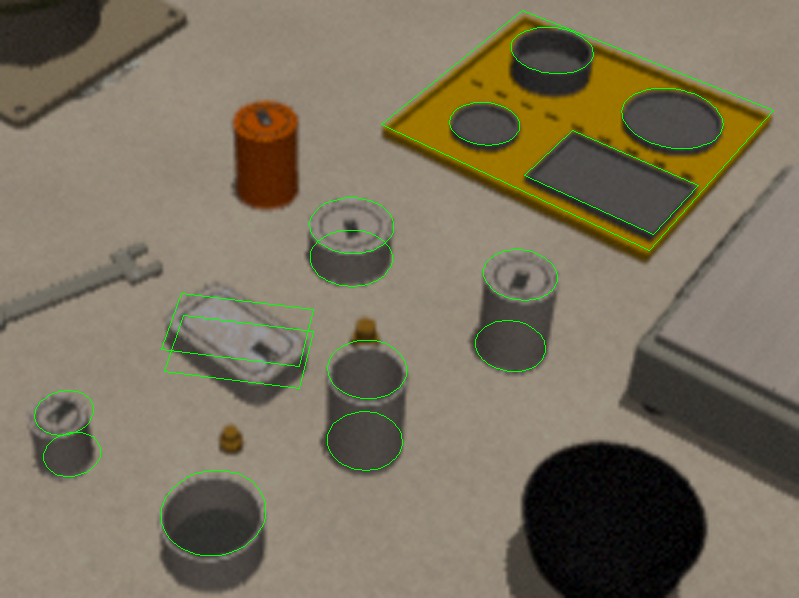

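View pics/d1.png

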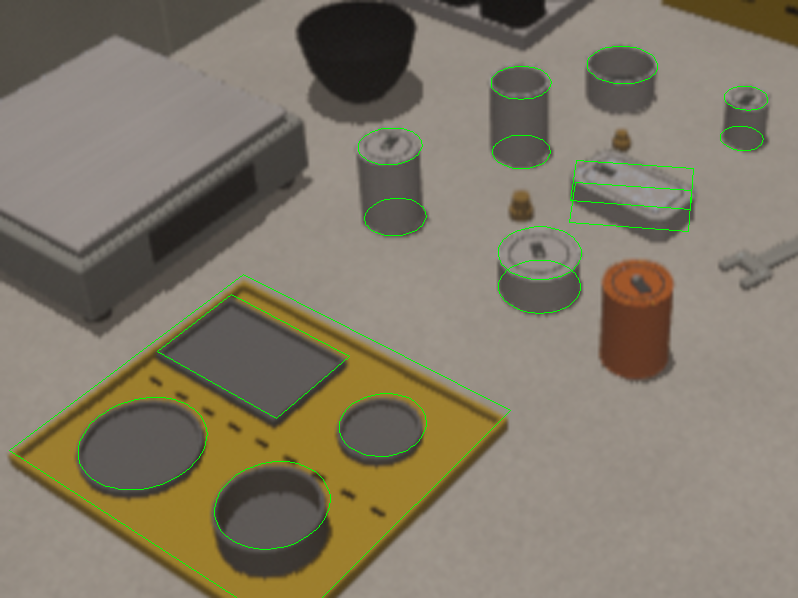

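The outlines fit, with 2–4 mm of disagreement between the cameras. The lidded cans and the open cans match their names: the open tall can at crop (365,375) shows a dark inside, and the sealed one at (520,275) has a pull tab. The tin's yaw is close to 0. I'll move the wrist camera over the cans for a closer look.

step_arm --deltas '[[[0, 0, 0.225, 0.1, -0.07, -0.04, 100], [0, 0, 0.225, 0.443, -0.318, -0.05, 100], [0, 0, 0.225, 0.443, -0.318, -0.05, 100], [0, 0, 0.225, 0.443, -0.318, -0.05, 100], [0, 0, 0.225, 0.443, -0.318, -0.05, 100], [0, 0, 0.225, 0.443, -0.318, -0.05, 100], [0, 0, 0.225, 0.443, -0.318, -0.05, 100], [0, 0, 0.225, 0.443, -0.318, -0.05, 100], [0, 0, 0.225, 0.443, -0.318, -0.05, 100], [0, 0, 0.225, 0.443, -0.318, -0.05, 100], [0, 0, 0.225, 0.443, -0.318, -0.05, 100], [0, 0, 0.225, 0.443, -0.318, -0.05, 100], [0, 0, 0.225, 0.443, -0.318, -0.05, 100], [0, 0, 0.225, 0.443, -0.318, -0.05, 100], [0, 0, 0.225, 0.443, -0.318, -0.05, 100], [0, 0, 0.225, 0.443, -0.318, -0.05, 100]]]' --squeeze 20

```text
time: 2.35
ee_pos: [0.5003, -0.2006, 0.2946]
eef_rot: [1.0, -0.0, 0.0, 0.0]
ft_force: [0.7, -0.3, -0.0]
width: 0.087
grip_force: 0.0
```

Run:
```python
from h import *; from bench import cams,readout
st=readout.read_state();W=cams.camera("wrist");print(st["time"],st["ee_pos"],st["eef_rot"],st["joint_positions"].round(2))
import pickle;pickle.dump((st,W),open("w1.pkl","wb"))
C=[circ(.612,-.068,.076,.054),circ(.4545,-.0645,.036,.068),circ(.4225,-.350,.045,.04),
rect(.451,-.201,.024,.104,.06,-.15),circ(.579,-.2125,.076,.054),circ(.554,-.345,.036,.068)]
overlay(W,C,(0,0,640,480),1.25,"pics/w1.png",st)
```

```text
2.35 [ 0.50030082 -0.20057074  0.29460335] [ 9.99999990e-01 -1.05356215e-04  6.35443016e-05  6.85085721e-05] [ 0.71  0.15 -0.46  1.59  0.07  1.42 -1.33]
```

View pics/w1.png

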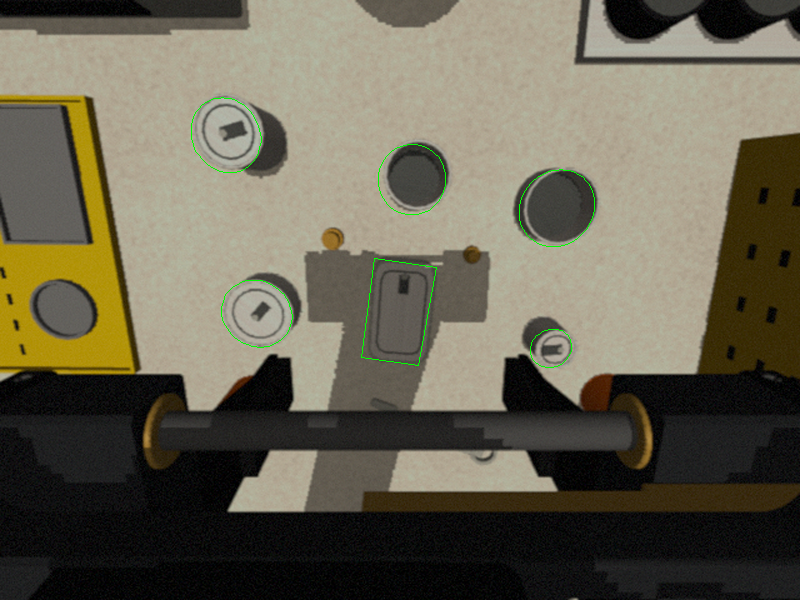

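The wrist view confirms it: the tall can (228,134), wide can (258,313) and small can (551,348) match their outlines, and all three carry pull tabs. The open cans at (413,178) and (558,207) have dark insides. The tin at (401,313) is turned less than I guessed, so I'll take an enlarged crop to settle its yaw.

Run:
```python
from h import *; import pickle
st,W=pickle.load(open("w1.pkl","rb"))
C=[circ(.4545,-.0645,.036,.068),circ(.4225,-.350,.045,.04),rect(.451,-.201,.024,.104,.06,-.06)]
im=W["img"].copy();W["img"]=cv2.convertScaleAbs(im,alpha=1.6)
overlay(W,C,(165,190,475,310),2.58,"pics/w1b.png",st)
```

```text
(no output)
```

View pics/w1b.png

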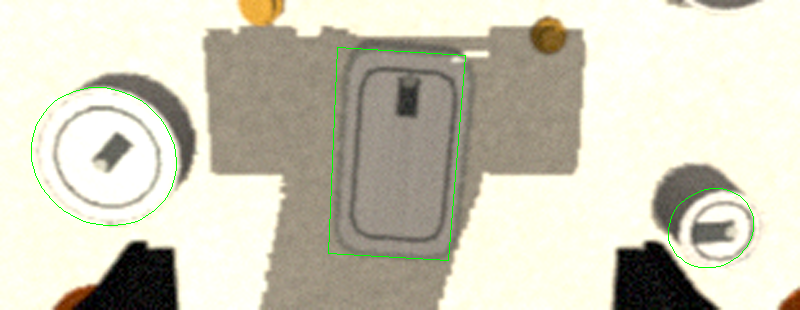

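Tin: centre (0.451, -0.2035), yaw about -0.08. Picking it first.

step_arm --deltas '[[[0, 0, 0.08, -0.049, 0.003, 0.05, 100], [0, 0, 0.08, -0.049, 0.003, 0.1, 100], [0, 0, 0.08, -0.049, 0.003, 0.15, 100], [0, 0, 0.08, -0.049, 0.003, 0.19, 100], [0, 0, 0.08, -0.049, 0.003, 0.22, 100], [0, 0, 0.08, -0.049, 0.003, 0.245, 100], [0, 0, 0.08, -0.049, 0.003, 0.262, 100], [0, 0, 0.08, -0.049, 0.003, 0.262, 100], [0, 0, 0.08, -0.049, 0.003, 0.262, 0], [0, 0, 0.08, -0.049, 0.003, 0.262, 0], [0, 0, 0.08, -0.049, 0.003, 0.262, 0], [0, 0, 0.08, -0.049, 0.003, 0.262, 0], [0, 0, 0.08, -0.049, 0.003, 0.262, 0], [0, 0, 0.08, -0.049, 0.003, 0.262, 0], [0, 0, 0.08, -0.049, 0.003, 0.25, 0], [0, 0, 0.08, -0.049, 0.003, 0.22, 0], [0, 0, 0.08, -0.049, 0.003, 0.18, 0], [0, 0, 0.08, -0.049, 0.003, 0.14, 0], [0, 0, 0.08, -0.049, 0.003, 0.14, 0]]]' --squeeze 25

```text
time: 4.78
ee_pos: [0.4529, -0.204, 0.1579]
eef_rot: [0.999, -0.04, 0.003, 0.001]
ft_force: [0.6, 0.1, -1.7]
width: 0.0597
grip_force: 25.0
```

step_arm --deltas '[[[0, 0, -0.08, 0.02, -0.05, -0.01, 0], [0, 0, -0.08, 0.033, -0.1, -0.01, 0], [0, 0, -0.08, 0.047, -0.15, -0.01, 0], [0, 0, -0.08, 0.062, -0.2, -0.01, 0], [0, 0, -0.08, 0.076, -0.25, -0.01, 0], [0, 0, -0.08, 0.09, -0.3, -0.01, 0], [0, 0, -0.08, 0.098, -0.34, -0.01, 0], [0, 0, -0.08, 0.1, -0.356, -0.01, 0], [0, 0, -0.08, 0.1, -0.356, -0.01, 0], [0, 0, -0.08, 0.1, -0.356, -0.01, 0], [0, 0, -0.08, 0.1, -0.356, -0.01, 0]]]'

```text
time: 6.15
ee_pos: [0.5796, 0.1414, 0.1645]
eef_rot: [1.0, -0.001, 0.0, 0.0]
ft_force: [-0.7, 0.5, -1.8]
width: 0.0598
grip_force: 25.0
```

Run:
```python
from h import *; from bench import cams,readout
st=readout.read_state();W=cams.camera("wrist");print(st["time"],st["ee_pos"],st["eef_rot"],st["width"],st["joint_positions"].round(2))
import pickle;pickle.dump((st,W),open("w2.pkl","wb"))
g=np.array([.5155,.2005]);H=lambda i,j:g+np.array([i*.0655,j*.0575])
p=st["ee_pos"]
C=[circ(*H(-1,1),.032,.078),circ(*H(1,1),.013,.092),circ(*H(-1,-1),.013,.064),rect(*H(1,-1),.013,.126,.082,0),rect(*g,.016,.272,.242,0),rect(p[0],p[1],p[2]-.008,.104,.06,0)]
W["img"]=cv2.convertScaleAbs(W["img"],alpha=1.4)
overlay(W,C,(0,0,640,480),1.25,"pics/w2.png",st)
```

```text
6.15 [0.5796376  0.14141703 0.16451556] [ 9.99999061e-01 -1.28061296e-03  4.25617443e-05  4.86915903e-04] 0.059825651647790155 [ 0.2   0.4  -0.65  1.61  0.26  1.21 -2.07]
```

View pics/w2.png

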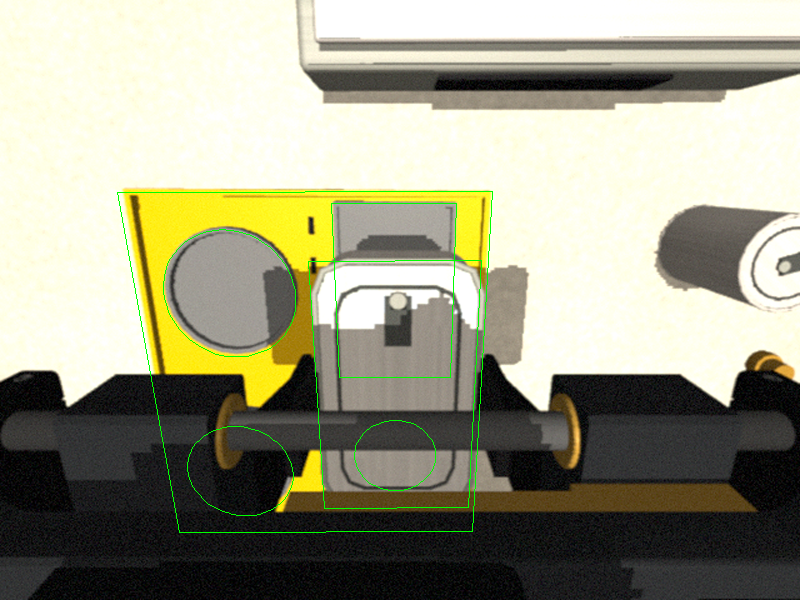

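The wide holder outline matches, at (230,292). The tin sits straight in the jaws but ahead of the TCP: its front edge is at row 253 and its rear edge at row 491. I'll measure that offset.

Run:
```python
from h import *; import pickle
st,W=pickle.load(open("w2.pkl","rb"));p=st["ee_pos"]
for uv in [(398,253),(395,491),(312,330),(484,330)]: print((ray(W,(uv[0]/1.25,uv[1]/1.25),p[2]-.008,st)-p).round(4))
# tin holder front edge (inner) right/left, wide holder
for uv,z in [((395,203),.013),((332,230),.013),((457,230),.013),((230,292),.013),((118,189),.016),((492,193),.016)]: print(ray(W,(uv[0]/1.25,uv[1]/1.25),z,st).round(4))
```

```text
[ 0.0543 -0.0014 -0.008 ]
[-0.044  0.    -0.008]
[ 0.0262  0.03   -0.008 ]
[ 0.026  -0.0327 -0.008 ]
[0.6434 0.1416 0.013 ]
[0.6259 0.1839 0.013 ]
[0.6257 0.1001 0.013 ]
[0.5832 0.2571 0.013 ]
[0.6528 0.3203 0.016 ]
[0.6497 0.0787 0.016 ]
```

step_arm --deltas '[[[0, 0, 0, -0.0035, -0.001, 0.04, 0], [0, 0, 0, -0.0035, -0.001, 0.075, 0], [0, 0, 0, -0.0035, -0.001, 0.1, 0], [0, 0, 0, -0.0035, -0.001, 0.115, 0], [0, 0, 0, -0.0035, -0.001, 0.12, 0], [0, 0, 0, -0.0035, -0.001, 0.123, 0], [0, 0, 0, -0.0035, -0.001, 0.123, 0], [0, 0, 0, -0.0035, -0.001, 0.123, 0]]]'

```text
time: 7.2
ee_pos: [0.5764, 0.1444, 0.0422]
eef_rot: [1.0, -0.0, 0.001, -0.0]
ft_force: [0.3, -0.2, -2.3]
width: 0.0596
grip_force: 25.0
```

step_arm --deltas '[[[0, 0, 0, 0, 0.0015, 0.002, 0], [0, 0, 0, 0, 0.0015, 0.0025, 0], [0, 0, 0, 0, 0.0015, 0.0025, 100], [0, 0, 0, 0, 0.0015, 0.0025, 100], [0, 0, 0, 0, 0.0015, 0.0025, 100], [0, 0, 0, 0, 0.0015, 0.0025, 100], [0, 0, 0, 0, 0.0015, -0.03, 100], [0, 0, 0, 0, 0.0015, -0.08, 100], [0, 0, 0, 0, 0.0015, -0.13, 100], [0, 0, 0, 0, 0.0015, -0.13, 100], [0, 0, 0, 0, 0.0015, -0.13, 100]]]'

```text
time: 8.57
ee_pos: [0.5758, 0.1426, 0.171]
eef_rot: [1.0, -0.0, -0.0, 0.0]
ft_force: [-0.2, 0.0, -0.4]
width: 0.087
grip_force: 0.0
```

Run:
```python
from h import *; from bench import cams,readout
st=readout.read_state();W=cams.camera("wrist");print(st["time"],st["ee_pos"],st["eef_rot"])
C=[circ(.5815,.2575,.013,.092),rect(.5785,.142,.013,.126,.082,0),rect(.5785,.142,.031,.104,.06,0)]
overlay(W,C,(60,100,460,400),2,"pics/w3.png",st)
```

```text
8.575 [0.57577223 0.14259112 0.17104625] [ 9.99999945e-01 -1.37602209e-04 -1.76917568e-04  2.44633639e-04]
```

View pics/w3.png

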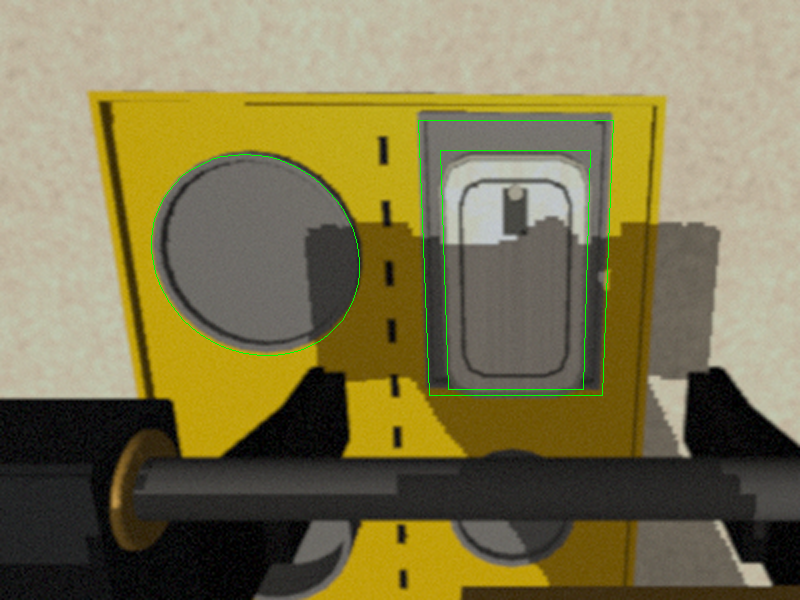

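The tin lies flat inside its holder, about 3 mm off centre. Next, the wide can.

step_arm --deltas '[[[0, 0, 0, -0.03, 0.05, 0, 100], [0, 0, 0, -0.06, 0.1, 0, 100], [0, 0, 0, -0.09, 0.15, 0, 100], [0, 0, 0, -0.115, 0.195, 0, 100], [0, 0, 0, -0.121, 0.208, 0.01, 100], [0, 0, 0, -0.121, 0.208, 0.04, 100], [0, 0, 0, -0.121, 0.208, 0.08, 100], [0, 0, 0, -0.121, 0.208, 0.11, 100], [0, 0, 0, -0.121, 0.208, 0.125, 100], [0, 0, 0, -0.121, 0.208, 0.135, 100], [0, 0, 0, -0.121, 0.208, 0.135, 100], [0, 0, 0, -0.121, 0.208, 0.135, 0], [0, 0, 0, -0.121, 0.208, 0.135, 0], [0, 0, 0, -0.121, 0.208, 0.135, 0], [0, 0, 0, -0.121, 0.208, 0.135, 0], [0, 0, 0, -0.121, 0.208, 0.12, 0], [0, 0, 0, -0.121, 0.208, 0.08, 0], [0, 0, 0, -0.121, 0.208, 0.03, 0], [0, 0, 0, -0.121, 0.208, 0, 0], [0, 0, 0, -0.121, 0.208, 0, 0]]]'

```text
time: 11.12
ee_pos: [0.4562, -0.0652, 0.1743]
eef_rot: [1.0, -0.0, 0.002, 0.001]
ft_force: [0.1, -0.3, -2.1]
width: 0.0676
grip_force: 25.0
```

step_arm --deltas '[[[0, 0, 0, 0.02, -0.05, 0, 0], [0, 0, 0, 0.04, -0.1, 0, 0], [0, 0, 0, 0.06, -0.15, 0, 0], [0, 0, 0, 0.08, -0.2, 0, 0], [0, 0, 0, 0.1, -0.25, 0, 0], [0, 0, 0, 0.118, -0.295, 0, 0], [0, 0, 0, 0.1265, -0.323, 0, 0], [0, 0, 0, 0.1265, -0.323, 0, 0], [0, 0, 0, 0.1265, -0.323, 0.03, 0], [0, 0, 0, 0.1265, -0.323, 0.07, 0], [0, 0, 0, 0.1265, -0.323, 0.1, 0], [0, 0, 0, 0.1265, -0.323, 0.115, 0], [0, 0, 0, 0.1265, -0.323, 0.122, 0], [0, 0, 0, 0.1265, -0.323, 0.126, 0], [0, 0, 0, 0.1265, -0.323, 0.126, 0]]]'

```text
time: 13.0
ee_pos: [0.5819, 0.2579, 0.0462]
eef_rot: [1.0, -0.0, 0.0, -0.0]
ft_force: [0.2, 0.6, -2.2]
width: 0.0674
grip_force: 25.0
```

Run:
```python
from h import *; from bench import cams,readout
st=readout.read_state();W=cams.camera("wrist");print(st["time"],st["ee_pos"],st["eef_rot"],st["ft_force"])
C=[circ(.5815,.2575,.013,.092),circ(.5815,.2575,.043,.068)]
overlay(W,C,(120,100,520,400),2,"pics/w4.png",st)
```

```text
13.0 [0.58187642 0.2579025  0.04615626] [ 9.99999891e-01 -1.43210304e-04  4.31222892e-04 -1.07170313e-04] [ 0.16314087  0.64226893 -2.18410678]
```

View pics/w4.png

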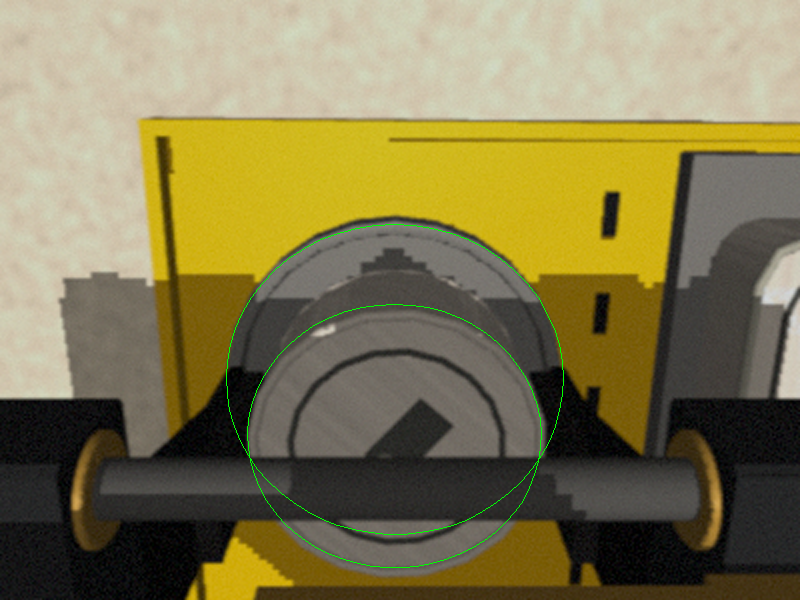

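step_arm --deltas '[[[0, 0, 0, 0.001, 0, 0.0025, 0], [0, 0, 0, 0.001, 0, 0.0025, 0], [0, 0, 0, 0.001, 0, 0.0025, 100], [0, 0, 0, 0.001, 0, 0.0025, 100], [0, 0, 0, 0.001, 0, 0.0025, 100], [0, 0, 0, 0.001, 0, -0.02, 100], [0, 0, 0, 0, 0, -0.07, 100], [0, 0, 0, 0, 0, -0.12, 100], [0, 0, 0, -0.015, 0.05, -0.125, 100], [0, 0, 0, -0.03, 0.1, -0.125, 100], [0, 0, 0, -0.045, 0.15, -0.125, 100], [0, 0, 0, -0.06, 0.2, -0.125, 100], [0, 0, 0, -0.075, 0.25, -0.125, 100], [0, 0, 0, -0.09, 0.3, -0.125, 100], [0, 0, 0, -0.1, 0.35, -0.125, 100], [0, 0, 0, -0.115, 0.4, -0.125, 100], [0, 0, 0, -0.13, 0.45, -0.125, 100], [0, 0, 0, -0.13, 0.47, -0.125, 100], [0, 0, 0, -0.13, 0.47, -0.125, 100], [0, 0, 0, -0.13, 0.47, -0.125, 100]]]'

```text
time: 15.55
ee_pos: [0.4523, -0.2103, 0.1711]
eef_rot: [1.0, 0.001, 0.0, -0.0]
ft_force: [-0.1, -0.2, 0.1]
width: 0.087
grip_force: 0.0
```

Run:
```python
from h import *; from bench import cams,readout
S,D=cams.camera("scene"),cams.camera("side")
for n,z,a1,b in [("or1",.076,(166,293),(453,172)),("or2",.076,(290,200),(370,256))]: print(n,ray(S,a1,z).round(4),ray(D,b,z).round(4))
st=readout.read_state();W=cams.camera("wrist");print(st["time"],st["ee_pos"],st["eef_rot"],st["ft_force"])
C=[circ(.4225,-.353,.045,.04)]
overlay(W,C,(120,100,520,400),2,"pics/w5.png",st)
```

```text
or1 [ 0.3493 -0.4222  0.076 ] [ 0.3464 -0.4225  0.076 ]
or2 [ 0.347  -0.0391  0.076 ] [ 0.3434 -0.0377  0.076 ]
15.65 [ 0.45204197 -0.21047587  0.17081384] [ 9.99999239e-01  1.22069094e-03  1.57966487e-04 -7.90809263e-05] [-0.02612407 -0.06674772 -0.40657542]
```

View pics/w5.png

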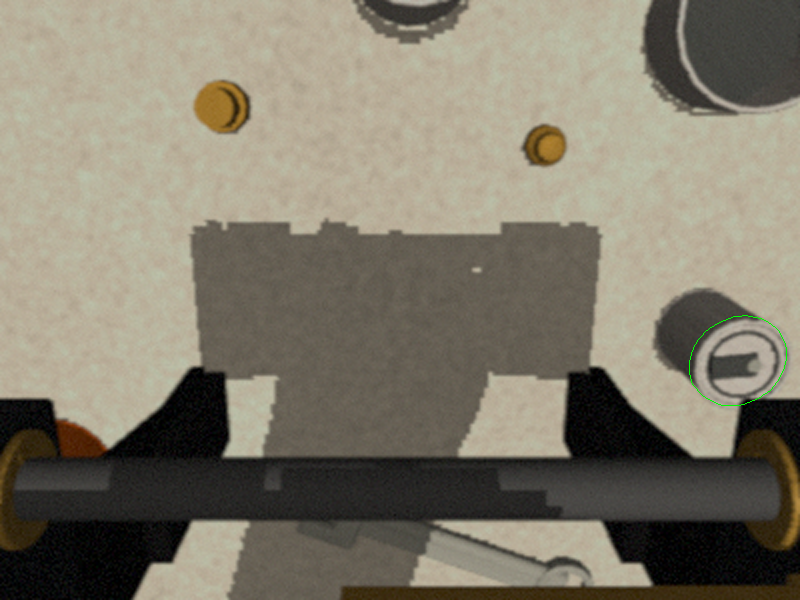

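The small can matches its outline at crop (738,361), giving (0.4225, -0.353). The orange can is clear of the fingers.

step_arm --deltas '[[[0, 0, 0, -0.012, 0.05, 0, 100], [0, 0, 0, -0.023, 0.1, 0, 100], [0, 0, 0, -0.0295, 0.135, 0, 100], [0, 0, 0, -0.0295, 0.1425, 0, 100], [0, 0, 0, -0.0295, 0.1425, 0.03, 100], [0, 0, 0, -0.0295, 0.1425, 0.07, 100], [0, 0, 0, -0.0295, 0.1425, 0.105, 100], [0, 0, 0, -0.0295, 0.1425, 0.123, 100], [0, 0, 0, -0.0295, 0.1425, 0.131, 100], [0, 0, 0, -0.0295, 0.1425, 0.131, 100], [0, 0, 0, -0.0295, 0.1425, 0.131, 0], [0, 0, 0, -0.0295, 0.1425, 0.131, 0], [0, 0, 0, -0.0295, 0.1425, 0.131, 0], [0, 0, 0, -0.0295, 0.1425, 0.131, 0], [0, 0, 0, -0.0295, 0.1425, 0.131, 0], [0, 0, 0, -0.0295, 0.1425, 0.131, 0], [0, 0, 0, -0.0295, 0.1425, 0.11, 0], [0, 0, 0, -0.0295, 0.1425, 0.06, 0], [0, 0, 0, -0.0295, 0.1425, 0.005, 0], [0, 0, 0, -0.0295, 0.1425, 0.001, 0]]]'

```text
time: 18.2
ee_pos: [0.4237, -0.3558, 0.1737]
eef_rot: [1.0, -0.0, 0.003, 0.002]
ft_force: [0.1, 0.1, -1.8]
width: 0.0393
grip_force: 25.0
```

step_arm --deltas '[[[0, 0, 0, 0.004, -0.05, 0, 0], [0, 0, 0, 0.007, -0.1, 0, 0], [0, 0, 0, 0.009, -0.15, 0, 0], [0, 0, 0, 0.012, -0.2, 0, 0], [0, 0, 0, 0.015, -0.25, 0, 0], [0, 0, 0, 0.018, -0.3, 0, 0], [0, 0, 0, 0.02, -0.35, 0, 0], [0, 0, 0, 0.023, -0.4, 0, 0], [0, 0, 0, 0.026, -0.45, 0, 0], [0, 0, 0, 0.028, -0.485, 0, 0], [0, 0, 0, 0.028, -0.4955, 0, 0], [0, 0, 0, 0.028, -0.4955, 0, 0], [0, 0, 0, 0.028, -0.4955, 0.03, 0], [0, 0, 0, 0.028, -0.4955, 0.07, 0], [0, 0, 0, 0.028, -0.4955, 0.1, 0], [0, 0, 0, 0.028, -0.4955, 0.112, 0], [0, 0, 0, 0.028, -0.4955, 0.117, 0], [0, 0, 0, 0.028, -0.4955, 0.12, 0], [0, 0, 0, 0.028, -0.4955, 0.12, 0]]]'

```text
time: 20.58
ee_pos: [0.4505, 0.1408, 0.0501]
eef_rot: [1.0, -0.0, 0.001, 0.0]
ft_force: [-0.4, 1.2, -0.8]
width: 0.0394
grip_force: 25.0
```

Run:
```python
from h import *; from bench import cams,readout
st=readout.read_state();W=cams.camera("wrist");print(st["time"],st["ee_pos"],st["eef_rot"],st["ft_force"])
C=[circ(.450,.1425,.013,.064),circ(.45,.1425,.053,.04),circ(.5815,.2575,.043,.068)]
overlay(W,C,(120,100,520,400),2,"pics/w6.png",st)
```

```text
20.575 [0.45047168 0.14079986 0.05012485] [ 9.99999835e-01 -1.88850729e-04  5.39765698e-04  5.82895774e-05] [-0.43424425  1.18732019 -0.81585011]
```

View pics/w6.png

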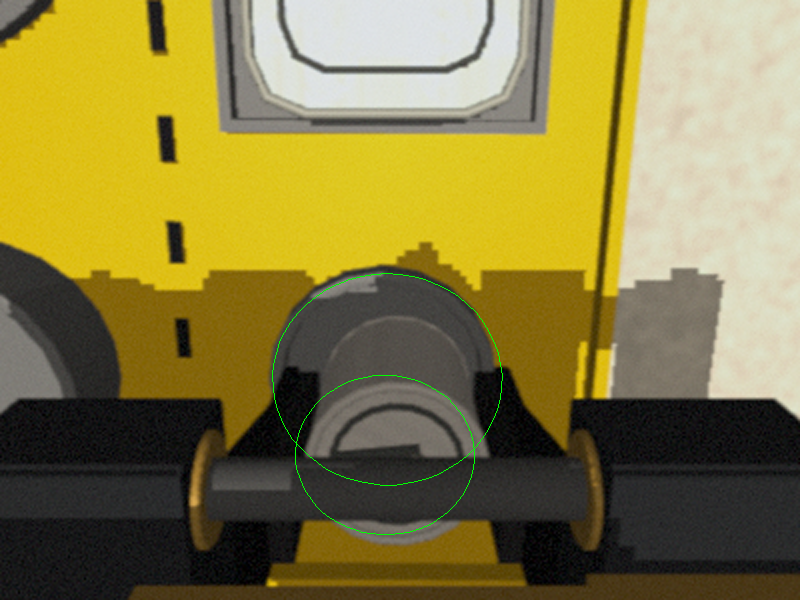

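step_arm --deltas '[[[0, 0, 0, 0.001, -0.0015, 0.001, 0], [0, 0, 0, 0.001, -0.0015, 0.002, 0], [0, 0, 0, 0.001, -0.0015, 0.002, 0], [0, 0, 0, 0.001, -0.0015, 0.002, 100], [0, 0, 0, 0.001, -0.0015, 0.002, 100], [0, 0, 0, 0.001, -0.0015, 0.002, 100], [0, 0, 0, 0.001, -0.0015, 0.002, 100], [0, 0, 0, 0.001, -0.0015, -0.03, 100], [0, 0, 0, 0.001, -0.0015, -0.08, 100], [0, 0, 0, 0.001, -0.0015, -0.13, 100], [0, 0, 0, 0.03, 0.04, -0.13, 100], [0, 0, 0, 0.06, 0.08, -0.13, 100], [0, 0, 0, 0.09, 0.12, -0.13, 100], [0, 0, 0, 0.12, 0.16, -0.13, 100], [0, 0, 0, 0.13, 0.18, -0.13, 100], [0, 0, 0, 0.13, 0.18, -0.13, 100], [0, 0, 0, 0.13, 0.18, -0.13, 100]]]'

```text
time: 22.75
ee_pos: [0.5794, -0.0374, 0.1797]
eef_rot: [1.0, 0.001, -0.0, -0.0]
ft_force: [0.6, 1.0, 0.5]
width: 0.0872
grip_force: 0.0
```

Run:
```python
from h import *; from bench import cams,readout
st=readout.read_state();W=cams.camera("wrist");print(st["time"],st["ee_pos"],st["eef_rot"],st["ft_force"])
C=[circ(.612,-.068,.076,.054)]+[circ(.4515,.1425,.052,.04),rect(.578,.142,.031,.104,.06,0)]
overlay(W,C,(0,40,640,440),1.25,"pics/w7.png",st)
```

```text
22.75 [ 0.57938857 -0.03737778  0.17966948] [ 9.99999559e-01  8.99162862e-04 -6.50987087e-05 -2.63425351e-04] [0.60563838 0.99813982 0.54667447]
```

View pics/w7.png

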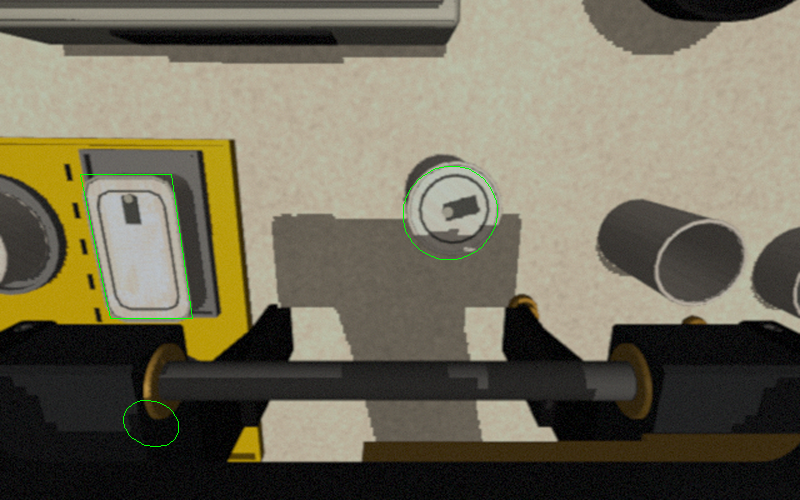

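The sealed tall can's lid with its tab is at (453,207), a few mm from the outline, giving (0.615, -0.0695). Grasping it now.

step_arm --deltas '[[[0, 0, 0, 0.02, 0.02, 0, 100], [0, 0, 0, 0.0355, 0.032, 0, 100], [0, 0, 0, 0.0355, 0.032, 0, 100], [0, 0, 0, 0.0355, 0.032, 0.03, 100], [0, 0, 0, 0.0355, 0.032, 0.06, 100], [0, 0, 0, 0.0355, 0.032, 0.09, 100], [0, 0, 0, 0.0355, 0.032, 0.115, 100], [0, 0, 0, 0.0355, 0.032, 0.124, 100], [0, 0, 0, 0.0355, 0.032, 0.124, 100], [0, 0, 0, 0.0355, 0.032, 0.124, 0], [0, 0, 0, 0.0355, 0.032, 0.124, 0], [0, 0, 0, 0.0355, 0.032, 0.124, 0], [0, 0, 0, 0.0355, 0.032, 0.124, 0], [0, 0, 0, 0.0355, 0.032, 0.124, 0], [0, 0, 0, 0.0355, 0.032, 0.124, 0], [0, 0, 0, 0.0355, 0.032, 0.1, 0], [0, 0, 0, 0.0355, 0.032, 0.05, 0], [0, 0, 0, 0.0355, 0.032, 0, 0], [0, 0, 0, 0.0355, 0.032, -0.03, 0], [0, 0, 0, 0.0355, 0.032, -0.03, 0]]]'

```text
time: 25.3
ee_pos: [0.6164, -0.0714, 0.2114]
eef_rot: [1.0, -0.0, 0.002, 0.001]
ft_force: [-0.1, -0.6, -3.2]
width: 0.0534
grip_force: 25.0
```

step_arm --deltas '[[[0, 0, 0, -0.025, -0.05, 0, 0], [0, 0, 0, -0.05, -0.1, 0, 0], [0, 0, 0, -0.075, -0.15, 0, 0], [0, 0, 0, -0.1, -0.2, 0, 0], [0, 0, 0, -0.125, -0.25, 0, 0], [0, 0, 0, -0.15, -0.3, 0, 0], [0, 0, 0, -0.1645, -0.327, 0, 0], [0, 0, 0, -0.1645, -0.327, 0, 0], [0, 0, 0, -0.1645, -0.327, 0.03, 0], [0, 0, 0, -0.1645, -0.327, 0.07, 0], [0, 0, 0, -0.1645, -0.327, 0.1, 0], [0, 0, 0, -0.1645, -0.327, 0.105, 0], [0, 0, 0, -0.1645, -0.327, 0.105, 0]]]'

```text
time: 26.92
ee_pos: [0.4512, 0.2554, 0.1045]
eef_rot: [1.0, -0.0, -0.0, 0.0]
ft_force: [0.2, 1.0, -2.8]
width: 0.0537
grip_force: 25.0
```

Run:
```python
from h import *; from bench import cams,readout
st=readout.read_state();W=cams.camera("wrist");print(st["time"],st["ee_pos"],st["eef_rot"],st["ft_force"])
p=st["ee_pos"]
C=[circ(.4505,.2575,.032,.078),circ(p[0],p[1],p[2]+.02,.054),circ(.5815,.2575,.013,.092),circ(.5815,.2575,.043,.068)]
overlay(W,C,(0,40,640,440),1.25,"pics/w8.png",st)
```

```text
26.925 [0.45122165 0.25539604 0.10454936] [ 9.99999881e-01 -3.93574458e-04 -2.79137893e-04  7.51479128e-05] [ 0.18500022  1.02858555 -2.76182555]
```

View pics/w8.png

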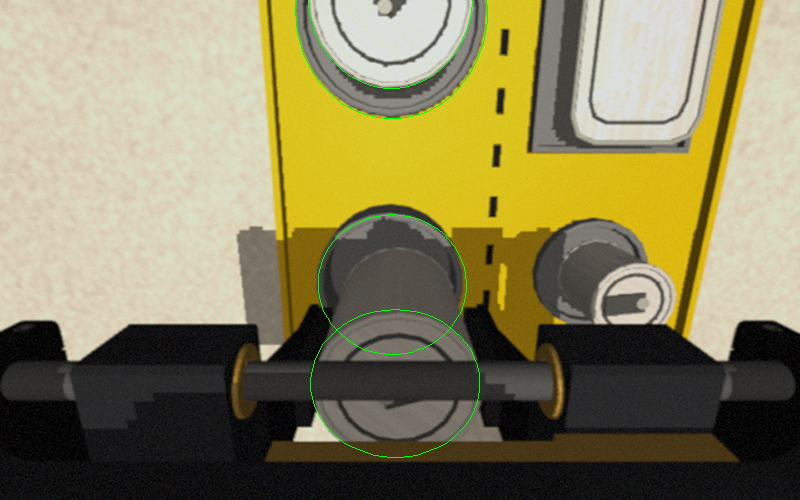

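The tall can hangs centred over the deep cup, and the wide, small and flat tins sit in their holders. Lowering it.

step_arm --deltas '[[[0, 0, 0, 0, -0.002, 0.01, 0], [0, 0, 0, 0, -0.002, 0.02, 0], [0, 0, 0, 0, -0.002, 0.03, 0], [0, 0, 0, 0, -0.002, 0.037, 0], [0, 0, 0, 0, -0.002, 0.039, 0], [0, 0, 0, 0, -0.002, 0.04, 0], [0, 0, 0, 0, -0.002, 0.04, 0]]]'

```text
time: 27.85
ee_pos: [0.4512, 0.2579, 0.0647]
eef_rot: [1.0, -0.0, 0.0, -0.0]
ft_force: [-0.1, -0.2, -3.2]
width: 0.0537
grip_force: 25.0
```

step_arm --deltas '[[[0, 0, 0, 0, 0, 0.001, 0], [0, 0, 0, 0, 0, 0.001, 0], [0, 0, 0, 0, 0, 0.001, 100], [0, 0, 0, 0, 0, 0.001, 100], [0, 0, 0, 0, 0, 0.001, 100], [0, 0, 0, 0, 0, 0.001, 100], [0, 0, 0, 0, 0, -0.02, 100], [0, 0, 0, 0, 0, -0.06, 100], [0, 0, 0, 0, 0, -0.11, 100], [0, 0, 0, 0, 0, -0.16, 100], [0, 0, 0, -0.04, 0.05, -0.2, 100], [0, 0, 0, -0.05, 0.055, -0.22, 100], [0, 0, 0, -0.05, 0.055, -0.22, 100], [0, 0, 0, -0.05, 0.055, -0.22, 100]]]'

```text
time: 29.6
ee_pos: [0.401, 0.2032, 0.2848]
eef_rot: [1.0, 0.0, 0.0, 0.0]
ft_force: [0.2, 0.8, -0.8]
width: 0.087
grip_force: 0.0
```

Run:
```python
from h import *; from bench import cams,readout
st=readout.read_state();W=cams.camera("wrist");S=cams.camera("scene");print(st["time"],st["ee_pos"],st["eef_rot"],st["ft_force"])
C=[circ(.4505,.2575,.032,.078),circ(.4505,.2575,.083,.054),circ(.5815,.2575,.013,.092),circ(.5815,.2575,.043,.068),circ(.4505,.1425,.013,.064),circ(.4505,.1425,.052,.04),rect(.581,.1425,.013,.126,.082,0),rect(.581,.1425,.031,.104,.06,0)]
overlay(W,C,(120,60,520,360),1.5,"pics/a.png",st)
overlay(S,[],(190,150,470,360),2,"pics/b.png")
A=cv2.imread("pics/a.png")[:,:]
B=cv2.imread("pics/b.png");B=cv2.resize(B,(200,150)) if 0 else B
cv2.imwrite("pics/w9.png",A);
```

```text
29.6 [0.4010173  0.20316429 0.28475062] [9.99999873e-01 6.94514130e-05 4.50118682e-04 2.17223913e-04] [ 0.21331582  0.75157796 -0.75063536]
```

View pics/w9.png

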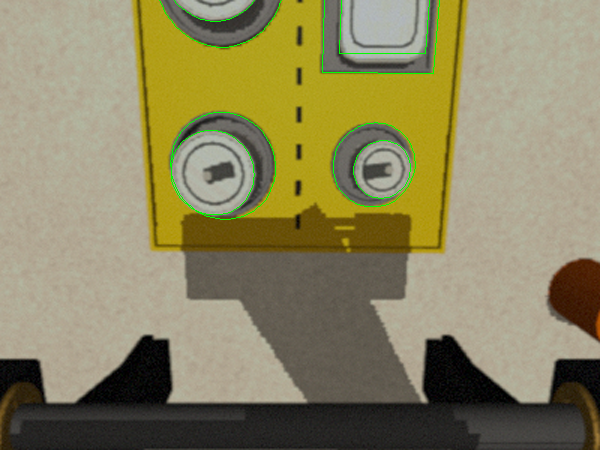

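View pics/b.png

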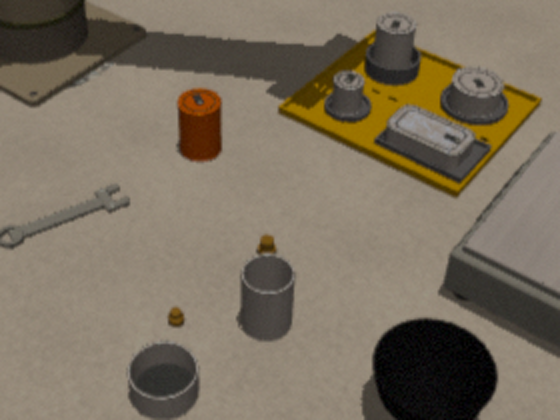

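```bash
python3 -c "
from bench import r; print(r.close_job())"
```

```text
the job is handed in; nothing more can be done
None
```

I handed in the job: all four sealed tins look seated in their matching holders, and I left the open and orange cans alone; the hand-in returned no verdict, and I viewed 15 pictures, one over the limit of 14.

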